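# Clear and lock the collar of a surplus service box

## Task

First pick the square hand lamp off the service box and set it down gently, lying in the free part of the open cardboard lot tray. Then turn the round lock collar on the box clockwise (seen from above) by its handle until the handle's pointed tip lines up with the bar-shaped locked mark on the lid; the collar can turn past the mark, so stop it there. Leave all the other things where they are.

Things in the scene. Friction and masses are not known exactly. Their poses are not given: they have to be found in the camera images.
- service_box: fixed low dark steel box, lid 250 x 250 mm at height 80 mm. Origin: centre of its underside; x from its front to its back, y to its left, z up. The collar's vertical axis stands at (20, 20) mm in this frame. A bare metal dot (12 mm) near the lid's right edge marks open; a bare metal bar (28 x 8 mm, 3 mm high) at the lid's front edge marks locked
- lock_collar (a joint): turn of the bare metal collar (ring 100 mm across, top 38 mm above the lid), rad, growing clockwise from above. Its one radial handle is an upright fin 14 mm thick, 10 to 42 mm above the lid, with a pointed tip 107 mm from the axis. 0: points to the open dot (70 deg clockwise of box +x); 1.92: points to the bar (box -x); hard stop 2.4. Needs about 3 N at the handle, stays where left
- handle_grip (a point): point in the middle of the handle's thickness, 85 mm from the collar axis, 30 mm above the lid (12 mm below the handle's top edge); its x axis points outward along the handle, z up. Moves with the collar
- collar_axis (a point): point on the collar's axis, 30 mm above the lid; a steel plug fills the ring's middle up to 46 mm above the lid
- locked_mark (a point): centre of the top of the bar-shaped locked mark, 129 mm from the collar axis
- square_lamp: loose square-bodied hand lamp 100 mm long, lying flat on the lid in the path of the handle, its length about tangential to the collar. Metal body 70 x 32 x 32 mm and black head 30 x 38 x 36 mm. Origin: middle of its length on its underside; x along its length towards the head, z up. About 0.2 kg. Grip it across the body at about x = -10 mm
- lot_tray: fixed open cardboard tray 180 x 260 mm (x, y), 45 mm high, walls and floor 6 mm thick. Origin: centre of its underside, z up. A tin stands inside it at about y = +90 mm; the rest is free
- tray_free (a point): point on the tray's floor (6 mm above the table) in the middle of its free part, 45 mm from the tray's centre towards its -y side; axes as the tray
- padlock: bystander: brass padlock lying on the lid's back left corner, 46 x 65 x 22 mm. Origin: underside of its body
- tin: bystander: round tin 52 mm diameter, 40 mm high, standing in the tray. Origin: centre of its underside
- hammer: bystander: hammer lying beyond the box and tray, along the y direction
- mug: bystander: white mug, 80 mm diameter, 90 mm high, on the left
- jar: bystander: closed glass jar, 76 mm diameter, 110 mm high, on the right
- plate: bystander: white plate, 220 mm diameter, on the right
Not all that is in view belongs to the job. Leave any red look-alike of the square_lamp alone.

How it is judged:
By the outcome, as a careful person would: the job done as asked, in the order asked, and still so for the second after the job is handed in, with the robot touching nothing.
It also fails if it takes over 64 s, if anything falls off the work surface, if the arm or the gripper's body presses on something with over 40 N, if the wrist force passes 120 N, or if a joint passes its speed limit or range.

## Robot

A 7-joint arm with a two-finger parallel gripper is mounted at the origin on the work surface. World frame = base frame: x ahead of the robot, y to its left, z up, the work surface at z = 0. Lengths are in m, angles in rad, forces in N, time in s.
With the tool pointing down it reaches from about 0.425 to 0.875 m from the base axis. Payload 4.7 kg.
Tool frame: the origin (TCP) lies between the finger pads; the fingertips stand 11 mm ahead of it and the grasp point (between the pads) lies 8 mm behind it; z points along the fingers, y is the line along which they close (so a half turn about z gives the same grasp; the last joint's range is limited). The gripper opens to 87 mm and grips with 3 to 60 N. Pads are 19 mm wide; open, the fingers measure 117 mm over their backs; the gripper's body (75 mm by 190 mm) begins 51 mm behind the grasp point.
Start: joints at [-1.116, 0.321, -0.07, 1.45, 0.023, 1.371, -0.057], TCP at [0.277, 0.588, 0.2] pointing down, gripper open.
Joint ranges: [-2.86, 2.86], [-0.3, 2.09], [-1.38, 1.24], [0.06, 2.45], [-1.56, 4.7], [0.09, 2.05], [-2.69, 2.69]. Speed limits (rad/s): [2.57, 2.57, 3.14, 3.14, 3.14, 3.14, 3.14].

## Interface

Orientations are given as a rotation vector (axis times angle).
In Python, from bench import ctrl gives the robot as it stands. The module is installed in compiled form; this text tells all that it offers.
- The arm moves only by the shell command python3 -m inch 'ROWS' [FORCE]. ROWS is JSON, a list of rows, each an object with "slide": the shift along the tool's x, y, z scaled (see below), a list of three; "angular": the turn, a rotation vector about the tool's x, y, z scaled (see below), a list of three; "claw": the opening, from -1 (shut) to 1 (fully open). In form: [{"slide": [tx, ty, tz], "angular": [rx, ry, rz], "claw": claw}, ...]. A call has 1 to 10 rows; each row is the pose to reach, as a shift and turn from the pose commanded when the call began, along the tool's axes at that moment; what a row does not reach only later rows make up. The controller multiplies each number of a shift by 0.25 m and each number of a turn by 30 degrees. A row lasts 1/10 s, in which the tool goes at most 50 mm and 8.59 degrees, less where a joint would pass 70% of its speed; a pose out of reach is approached as far as the arm can. A call with a number of a shift or a turn outside -1 to 1 is refused whole. A call with a gripper value outside its range is refused whole. The fingers move at their own pace and stop on an object; FORCE is the grip in N (left out, the last holds). Time passes only in rows, so rows that repeat a pose let the fingers close. It gives the time, the measured TCP pose, the force, the opening and the grip force at its end, in the units of the state.
- ctrl.get_state(): the state, without advancing time (a new reading comes with each control period).
- ctrl.get_image(name): name is "side" or "top" or "wrist"; returns a dict with "color" (480x640x3 uint8, red, green, blue), "depth" (480x640 float32, m along the optical axis (not along the pixel's ray), 0 where there is no reading), "camera_matrix" (3x3 intrinsics, pixels), "dist_coeffs" ([k1, k2, p1, p2, k3] as OpenCV has them; the pictures are not rectified), "extrinsics" (4x4, takes a point from camera to world coordinates); the wrist camera has in their place "tool_from_camera" (4x4, takes a point from camera to tool coordinates, whose origin is the TCP and whose axes are the flange's). Camera axes: x right, y up, looking along -z (the intrinsics and any distortion apply to the point x, -y, -z); pixel columns grow to the right and rows downward; lengths in m; the calibration is good to about 2 mm. A picture is of the moment at which its call begins: read the wrist's pose just before it.
- ctrl.close_job(): hands the job in; it is judged then, once.
Trained networks look in the newest picture that a camera, given by its name, has taken for a name from the list of things; names that differ only in an ending like _2 or _b are one class to them, and where a whole thing is asked for, a point or a joint stands for the part that bears it (a point fixed in the world has none). Each returns a list of dicts, best first, with "confidence" (0 to 1); they miss things now and then, are a little off and sometimes report something else, mostly with a low value. They report only what shows in the picture. A call takes as long as a camera call. They do not tell look-alikes from the thing itself.
- ctrl.find_in(query, camera): "bbox" ([centre column, centre row, width, height] in pixels, round what is visible of it).
- ctrl.outline_of(query, camera): "mask" (480x640 bool, what is visible of it) and "bbox" ([centre column, centre row, width, height] in pixels, round what is visible of it).
The state is a dict: "time": time; "joint_positions": joint angles; "qd": joint speeds; "joint_torque": joint torques, N m; "position": TCP position; "tool_rot": TCP orientation; "ft_force": force on the tool from outside, world axes, zero at the start; "torque": the same for the moment, N m; "grip_width": opening from 0.0 (shut) to 1.0 (fully open); "grip_force": force on a finger pad.
Only numpy, scipy, OpenCV 4.12 (cv2) and the standard library are available. Lean on these libraries where they do the work, as an engineer would, in place of code of your own. Each camera call takes 0.05 s, during which the arm holds its last target. There are 200 camera calls.

## Working session

There is one attempt and no reset: what is moved stays moved. The work goes in short steps, Python scripts to look and compute and a shell command to move; the robot and the scene stay as the last step left them, time stands still between calls to the robot, and variables do not carry over. Pictures are saved under pics/ and viewed, at most 10 in all, crops included, and the job is handed in when it is done.

```bash
mkdir -p pics
cat > h.py <<'E'
import numpy as np, cv2
from scipy.spatial.transform import Rotation as R
from bench import ctrl
def pose():
    s=ctrl.get_state(); T=np.eye(4); T[:3,:3]=R.from_rotvec(s["tool_rot"]).as_matrix(); T[:3,3]=s["position"]; return T
def shot(n):
    T=pose(); im=ctrl.get_image(n)
    im["E"]=im["extrinsics"] if "extrinsics" in im else T@im["tool_from_camera"]
    return im
def rays(im,px):
    px=np.asarray(px,float).reshape(-1,1,2)
    u=cv2.undistortPoints(px,np.array(im["camera_matrix"]),np.array(im["dist_coeffs"]))[:,0]
    d=np.c_[u[:,0],-u[:,1],-np.ones(len(u))]
    E=np.array(im["E"]); return E[:3,3],d@E[:3,:3].T,d
def at_z(im,px,z):
    o,w,_=rays(im,px); return o+w*((z-o[2])/w[:,2])[:,None]
def by_depth(im,px):
    px=np.asarray(px,float).reshape(-1,2)
    o,w,_=rays(im,px); dd=np.array(im["depth"])[px[:,1].astype(int),px[:,0].astype(int)]
    P=o+w*dd[:,None]; P[dd==0]=np.nan; return P
def save(im,f): cv2.imwrite("pics/"+f,im["color"][:,:,::-1])
E
cat > a.py <<'E'
from h import *
np.set_printoptions(precision=4,suppress=True)
s=ctrl.get_state(); print(s["position"],s["tool_rot"],s["time"])
print(R.from_rotvec(s["tool_rot"]).as_matrix())
for c in ["top","side"]:
    im=shot(c); save(im,c+"1.png"); print(c,np.array(im["E"])[:3,3])
    for q in ["service_box","lock_collar","square_lamp","lot_tray","tin","padlock","handle_grip"]:
        for r in ctrl.outline_of(q,c)[:3]:
            m=r["mask"]; ys,xs=np.nonzero(m)
            P=by_depth(im,np.c_[xs,ys]); 
            print(c,q,round(r["confidence"],2),np.round(r["bbox"]),"med",np.nanmedian(P,0),"lo",np.nanpercentile(P,2,axis=0),"hi",np.nanpercentile(P,98,axis=0))
E
python3 a.py
```

```text
[0.2771 0.5873 0.1989] [-0.6866 -3.0653  0.003 ] 0.0
[[-0.9044  0.4266 -0.0008]
 [ 0.4266  0.9044 -0.0018]
 [-0.0001 -0.002  -1.    ]]
top [ 0.3369 -0.0128  1.1665]
top service_box 0.56 [234. 246. 127. 118.] med [0.5439 0.1974 0.0811] lo [0.4192 0.0733 0.0754] hi [0.6651 0.3316 0.1273]
top service_box 0.52 [239. 265.  41.  30.] med [0.4845 0.1698 0.1131] lo [0.4534 0.1283 0.0893] hi [0.5193 0.2154 0.119 ]
top lock_collar 0.82 [236. 233.  66.  49.] med [0.5738 0.1987 0.1182] lo [0.5239 0.1194 0.0887] hi [0.6183 0.264  0.1249]
top square_lamp 0.91 [238. 266.  44.  28.] med [0.4839 0.1708 0.1131] lo [0.4511 0.1283 0.0934] hi [0.5166 0.2155 0.119 ]
top square_lamp 0.73 [158. 218.  41.  24.] med [0.6168 0.4238 0.0324] lo [0.5867 0.3756 0.0077] hi [0.6462 0.467  0.0402]
top lot_tray 0.64 [388. 260. 112.  85.] med [ 0.5401 -0.204   0.0068] lo [ 0.4364 -0.326   0.0016] hi [ 0.6322 -0.065   0.047 ]
top tin 0.76 [353. 275.  20.  20.] med [ 0.4841 -0.1075  0.0455] lo [ 0.4628 -0.1324  0.0208] hi [ 0.5075 -0.0853  0.0502]
top padlock 0.88 [216. 196.  30.  24.] med [0.6597 0.2568 0.1006] lo [0.63
[... 1332 characters left out ...]
8.  48.] med [0.5708 0.2465 0.1138] lo [0.5224 0.108  0.0798] hi [0.6189 0.2685 0.122 ]
side tin 0.43 [348. 244.  17.   6.] med [ 0.4847 -0.1053  0.0437] lo [ 0.4638 -0.1328  0.0345] hi [ 0.5066 -0.0852  0.0487]
side padlock 0.89 [259. 291.  22.  18.] med [0.6599 0.2711 0.0965] lo [0.6385 0.2117 0.0763] hi [0.6869 0.2877 0.1038]
side padlock 0.68 [297. 277.  44.  45.] med [0.5703 0.248  0.1138] lo [0.5226 0.1224 0.0893] hi [0.6186 0.2685 0.1217]
side padlock 0.53 [395. 193.  20.  34.] med [ 0.3768 -0.4606  0.0563] lo [ 0.3383 -0.5105  0.0014] hi [ 0.4041 -0.4477  0.1107]
side handle_grip 0.71 [299. 278.  35.  48.] med [0.5672 0.2476 0.114 ] lo [0.5223 0.1174 0.0835] hi [0.6171 0.2685 0.1225]
```

Run:
```python
import cv2
a=cv2.imread("pics/top1.png")[170:330,120:460]
cv2.imwrite("pics/c1.png",cv2.resize(a,None,fx=2.35,fy=2.35,interpolation=cv2.INTER_CUBIC))
```

```text
(no output)
```

View pics/c1.png

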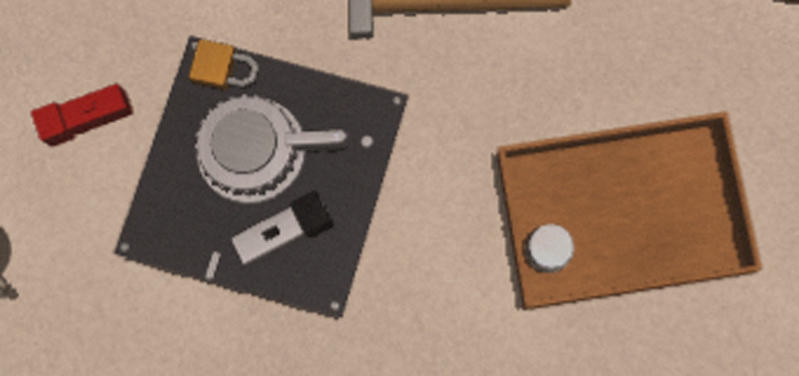

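```bash
cat >> h.py <<'E'
np.set_printoptions(precision=4,suppress=True)
def go(x,y,z,yaw):
    """row numbers to tool-down target, yaw = world angle of tool y in deg"""
    T=pose(); a=np.radians(yaw); Y=np.array([np.cos(a),np.sin(a),0]); Z=np.array([0,0,-1.]); M=np.c_[np.cross(Y,Z),Y,Z]
    s=T[:3,:3].T@(np.array([x,y,z])-T[:3,3]); w=R.from_matrix(T[:3,:3].T@M).as_rotvec(degrees=True)
    print("slide",np.round(s/0.25,3),"angular",np.round(w/30,3))
def pts(im,q,c,zlo=-1,zhi=9,k=0):
    r=ctrl.outline_of(q,c)[k]; ys,xs=np.nonzero(r["mask"]); P=by_depth(im,np.c_[xs,ys]); ok=(P[:,2]>zlo)&(P[:,2]<zhi)
    return P[ok],np.c_[xs,ys][ok]
def rect(P):
    (c,s,a)=cv2.minAreaRect(P[:,:2].astype(np.float32)*1000); return np.array(c)/1000,np.array(s),a
E
python3 - <<'E'
from h import *
im=shot("wrist"); print(im["tool_from_camera"]); print(im["camera_matrix"])
t=shot("top")
P,_=pts(t,"square_lamp","top",.105,.125); print("lamp",rect(P))
P,_=pts(t,"lot_tray","top",-.01,.06); print("tray",rect(P))
go(0.47,0.17,0.33,26)
E
```

```text
[[-0.0002  0.9633  0.2684  0.0734]
 [ 1.      0.0001  0.0004  0.0006]
 [ 0.0003  0.2684 -0.9633 -0.1848]
 [ 0.      0.      0.      1.    ]]
[[411.527    0.     325.1743]
 [  0.     411.527  239.2026]
 [  0.       0.       1.    ]]
lamp (array([0.4852, 0.1745]), array([ 38.2439, 100.4754]), 30.54842185974121)
tray (array([ 0.5393, -0.201 ]), array([192.3175, 280.2225]), 11.357709884643555)
slide [-1.41  -1.183 -0.52 ] angular [0.    0.    1.291]
```

```bash
python3 -m inch '[{"slide":[-0.7,-0.6,-0.4],"angular":[0,0,0.65],"claw":0.15},{"slide":[-0.7,-0.6,-0.4],"angular":[0,0,0.65],"claw":0.15},{"slide":[-0.7,-0.6,-0.4],"angular":[0,0,0.65],"claw":0.15},{"slide":[-0.7,-0.6,-0.4],"angular":[0,0,0.65],"claw":0.15},{"slide":[-0.7,-0.6,-0.4],"angular":[0,0,0.65],"claw":0.15},{"slide":[-0.7,-0.6,-0.4],"angular":[0,0,0.65],"claw":0.15},{"slide":[-0.7,-0.6,-0.4],"angular":[0,0,0.65],"claw":0.15}]'
python3 -c "
from h import *
go(0.49,0.17,0.30,26)"
```

```text
time: 1.7
position: [0.3725, 0.3769, 0.3013]
tool_rot: [1.2, 2.903, 0.004]
ft_force: [-1.3, 1.0, -0.6]
grip_width: 0.582
grip_force: 0.0
slide [-0.917 -0.254  0.004] angular [ 0.005 -0.002  0.636]
```

```bash
python3 -m inch '[{"slide":[-0.9,-0.25,0],"angular":[0,0,0.64],"claw":0.15},{"slide":[-0.9,-0.25,0],"angular":[0,0,0.64],"claw":0.15},{"slide":[-0.9,-0.25,0],"angular":[0,0,0.64],"claw":0.15},{"slide":[-0.9,-0.25,0],"angular":[0,0,0.64],"claw":0.15},{"slide":[-0.9,-0.25,0],"angular":[0,0,0.64],"claw":0.15},{"slide":[-0.9,-0.25,0],"angular":[0,0,0.64],"claw":0.15},{"slide":[-0.9,-0.25,0],"angular":[0,0,0.64],"claw":0.15},{"slide":[-0.9,-0.25,0],"angular":[0,0,0.64],"claw":0.15}]'
cat > m.py <<'E'
from h import *
import sys
im=shot("wrist"); save(im,sys.argv[1]); np.savez("last.npz",**{k:np.array(v) for k,v in im.items()})
for q in ["square_lamp","lock_collar"]:
  for k,r in enumerate(ctrl.outline_of(q,"wrist")[:2]):
    P,px=pts(im,q,"wrist",.075,.14,k)
    if len(P)<50: continue
    print(q,r["confidence"],np.round(r["bbox"]),len(P),"zq",np.percentile(P[:,2],[5,50,95]),"rect",rect(P[P[:,2]>.1]))
    if q=="square_lamp":
        top=P[:,2]>.105; g=im["color"][px[:,1],px[:,0]].mean(1); b=top&(g>100); d=top&(g<60)
        print(" body",rect(P[b]),np.median(P[b],0)," head",np.median(P[d],0))
E
python3 m.py w1.png
```

```text
time: 2.5
position: [0.4863, 0.1774, 0.2993]
tool_rot: [-1.657, -2.667, 0.001]
ft_force: [0.1, 0.1, 0.4]
grip_width: 0.576
grip_force: 0.0
square_lamp 0.69 [323. 208.  45. 116.] 3877 zq [0.1103 0.1127 0.1169] rect (array([0.4853, 0.1737]), array([ 36.9793, 100.7797]), 29.069856643676758)
 body (array([0.4843, 0.1724]), array([31.5896, 99.5177]), 30.086153030395508) [0.4754 0.1862 0.1122]  head [0.499  0.1461 0.116 ]
lock_collar 0.69 [425. 230. 117. 157.] 6011 zq [0.1016 0.118  0.1215] rect (array([0.5628, 0.2002]), array([138.6617, 102.8431]), 62.21614456176758)
```

View pics/w1.png

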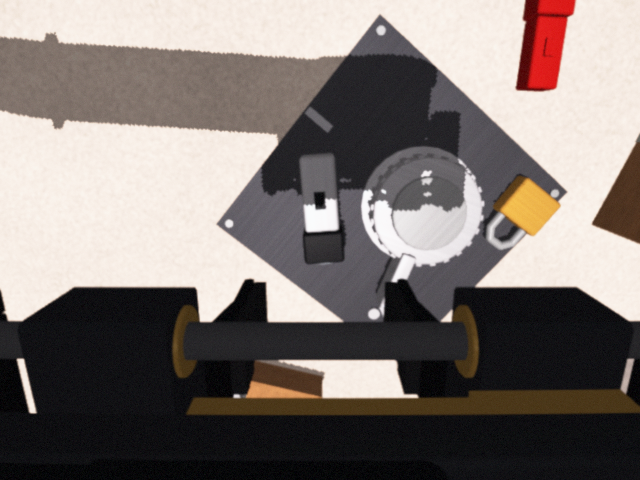

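Run:
```python
from h import *
im=dict(np.load("last.npz")); 
ys,xs=np.mgrid[100:310:1,250:520:1]; P=by_depth(im,np.c_[xs.ravel(),ys.ravel()])
pl=P[(P[:,2]>.1225)&(P[:,2]<.13)]; print("plug",len(pl),cv2.minEnclosingCircle(pl[:,:2].astype(np.float32)*1000),np.median(pl,0))
print("bar",at_z(im,[[318,120]],.083),"dot",at_z(im,[[375,314]],.081))
go(0.480,0.1824,0.12,30); go(0.480,0.1824,0.096,30)
```

```text
plug 4451 ((574.4603271484375, 182.46435546875), 66.8740234375) [0.5709 0.2157 0.1261]
bar [[0.4458 0.2446 0.083 ]] dot [[0.5882 0.092  0.081 ]]
slide [ 0.037 -0.013  0.72 ] angular [ 0.    -0.    -0.129]
slide [ 0.037 -0.013  0.816] angular [ 0.    -0.    -0.129]
```

```bash
python3 -m inch '[{"slide":[0.037,-0.013,0.2],"angular":[0,0,-0.13],"claw":0.15},{"slide":[0.037,-0.013,0.4],"angular":[0,0,-0.13],"claw":0.15},{"slide":[0.037,-0.013,0.6],"angular":[0,0,-0.13],"claw":0.15},{"slide":[0.037,-0.013,0.68],"angular":[0,0,-0.13],"claw":0.15},{"slide":[0.037,-0.013,0.74],"angular":[0,0,-0.13],"claw":0.15},{"slide":[0.037,-0.013,0.78],"angular":[0,0,-0.13],"claw":0.15},{"slide":[0.037,-0.013,0.81],"angular":[0,0,-0.13],"claw":0.15},{"slide":[0.037,-0.013,0.815],"angular":[0,0,-0.13],"claw":0.15},{"slide":[0.037,-0.013,0.815],"angular":[0,0,-0.13],"claw":0.15}]' 15
python3 -m inch '[{"slide":[0,0,0],"angular":[0,0,0],"claw":-0.6},{"slide":[0,0,0],"angular":[0,0,0],"claw":-0.6},{"slide":[0,0,0],"angular":[0,0,0],"claw":-0.6},{"slide":[0,0,0],"angular":[0,0,0],"claw":-0.6},{"slide":[0,0,0],"angular":[0,0,0],"claw":-0.6},{"slide":[0,0,0],"angular":[0,0,0],"claw":-0.6}]' 15
```

```text
time: 3.7
position: [0.4809, 0.1819, 0.0969]
tool_rot: [1.572, 2.72, 0.001]
ft_force: [-0.2, -0.1, -0.1]
grip_width: 0.575
grip_force: 0.0
time: 4.3
position: [0.4805, 0.1816, 0.0964]
tool_rot: [1.572, 2.72, 0.0]
ft_force: [-0.2, 0.8, 0.3]
grip_width: 0.216
grip_force: 0.0
```

Run:
```python
from h import *
im=shot("wrist"); t=shot("side")
a=cv2.resize(im["color"][:,:,::-1],(400,300)); b=cv2.resize(t["color"][220:340,240:400,::-1],(400,300))
cv2.imwrite("pics/g1.png",np.hstack([a,b]))
```

```text
(no output)
```

View pics/g1.png

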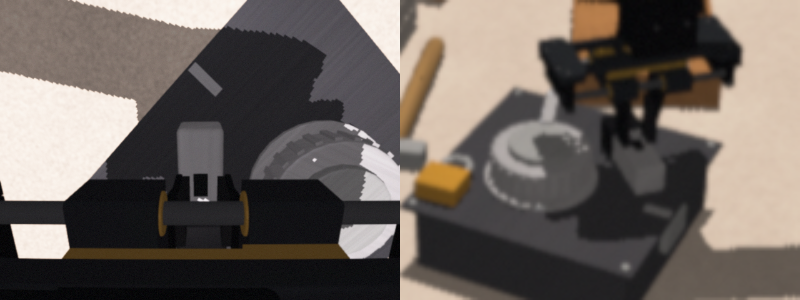

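```bash
python3 -m inch '[{"slide":[0,0,0],"angular":[0,0,0],"claw":-1},{"slide":[0,0,0],"angular":[0,0,0],"claw":-1},{"slide":[0,0,0],"angular":[0,0,0],"claw":-1},{"slide":[0,0,0],"angular":[0,0,0],"claw":-1}]' 15
```

```text
time: 4.8
position: [0.4804, 0.1816, 0.0963]
tool_rot: [1.572, 2.72, 0.0]
ft_force: [-0.3, 0.3, 0.3]
grip_width: 0.017
grip_force: 0.0
```

Run:
```python
from h import *
im=shot("wrist"); C=np.linalg.inv(np.array(im["tool_from_camera"])); 
def proj(p):
    q=C@np.r_[p,1]; K=im["camera_matrix"]
    o,_=cv2.projectPoints(np.array([[q[0],-q[1],-q[2]]]),np.zeros(3),np.zeros(3),np.array(K),np.array(im["dist_coeffs"])); return o.ravel()
for p in [[0,0,0],[0,0,.011],[0,0,-.008]]: print(p,proj(p))
a=im["color"][:,:,::-1].copy()
u=proj([0,0,.011]).astype(int); cv2.circle(a,tuple(int(v) for v in u),4,(0,0,255),1)
cv2.imwrite("pics/g2.png",a[120:420,120:540])
D=np.array(im["depth"])
for r in range(200,420,20): print(r,by_depth(im,[[322,r]])[0])
t=shot("top"); P,_=pts(t,"square_lamp","top",.07,.125); print("lamp",rect(P),len(P))
```

```text
[0, 0, 0] [324.3742 283.6379]
[0, 0, 0.011] [324.4121 275.552 ]
[0, 0, -0.008] [324.3439 290.0831]
200 [0.4591 0.2167 0.0983]
220 [0.4622 0.2113 0.1114]
240 [0.4664 0.2041 0.1128]
260 [0.4709 0.1962 0.1124]
280 [0.475  0.1891 0.1152]
300 [0.475  0.1895 0.1369]
320 [0.4749 0.1899 0.1544]
340 [0.4643 0.2091 0.2068]
360 [0.4782 0.1843 0.1685]
380 [0.4821 0.1774 0.1674]
400 [0.4682 0.2024 0.2153]
lamp (array([0., 0.]), array([0., 0.]), 0.0) 0
```

View pics/g2.png

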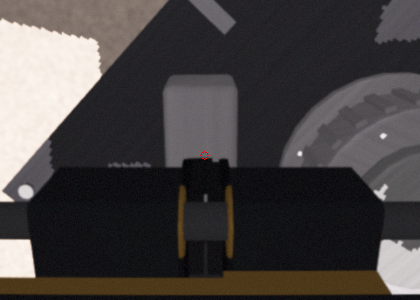

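```bash
python3 -m inch '[{"slide":[0,0,-0.2],"angular":[0,0,0],"claw":-1},{"slide":[0,0,-0.4],"angular":[0,0,0],"claw":-1},{"slide":[0,0,-0.4],"angular":[0,0,0],"claw":-1},{"slide":[0,0,-0.4],"angular":[0,0,0],"claw":-1}]'
python3 - <<'E'
from h import *
T=pose();print(T[:3,3])
for c in ["side","top"]:
    im=shot(c); ys,xs=np.mgrid[0:480,0:640]; px=np.c_[xs.ravel(),ys.ravel()]; P=by_depth(im,px)
    g=(np.hypot(P[:,0]-T[0,3],P[:,1]-T[1,3])<.035)&(P[:,2]>.125)
    print(c,g.sum(),np.sort(P[g,2])[:12])
    i=np.nonzero(g)[0][np.argsort(P[g,2])[:5]]; print(P[i])
    if c=="side": cv2.imwrite("pics/g3.png",cv2.resize(im["color"][200:320,250:410,::-1],None,fx=4,fy=4))
im=shot("wrist"); ys,xs=np.mgrid[0:480,0:640]; P=by_depth(im,np.c_[xs.ravel(),ys.ravel()])
g=(np.hypot(P[:,0]-T[0,3],P[:,1]-T[1,3])<.035)&(P[:,2]>.13); print("wrist",np.sort(P[g,2])[:200:20])
E
```

```text
time: 5.35
position: [0.4813, 0.182, 0.1977]
tool_rot: [1.571, 2.719, 0.005]
ft_force: [-1.3, 0.8, -0.7]
grip_width: 0.003
grip_force: 0.0
[0.4813 0.182  0.1977]
side 1834 [0.2181 0.2183 0.2185 0.2185 0.2191 0.2195 0.2207 0.2207 0.2211 0.2213
 0.2215 0.222 ]
[[0.4832 0.193  0.2181]
 [0.4744 0.1862 0.2183]
 [0.4863 0.1894 0.2185]
 [0.4895 0.1853 0.2185]
 [0.4719 0.1871 0.2191]]
top 2145 [0.2987 0.3025 0.3028 0.3036 0.3041 0.3043 0.3044 0.3044 0.3045 0.3048
 0.3051 0.3055]
[[0.5018 0.1563 0.2987]
 [0.497  0.1552 0.3025]
 [0.4986 0.1632 0.3028]
 [0.5008 0.1573 0.3036]
 [0.5028 0.1554 0.3041]]
wrist [0.2168 0.2182 0.219  0.2195 0.2199 0.2205 0.2212 0.2217 0.2221 0.2225]
```

View pics/g3.png

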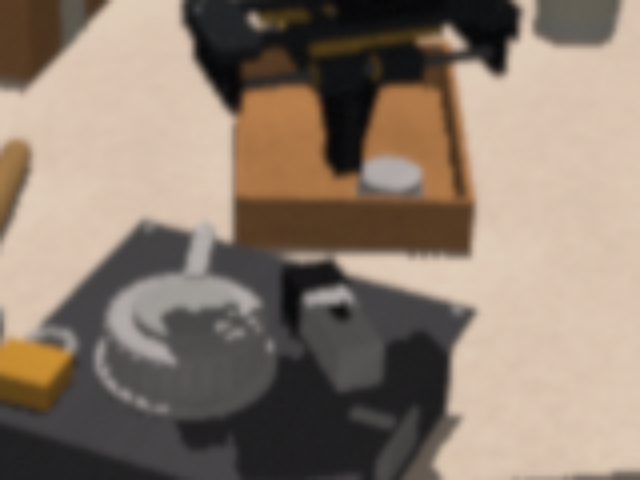

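```bash
python3 -m inch '[{"slide":[0,0,0],"angular":[0,0,0],"claw":0.15},{"slide":[0,0,0],"angular":[0,0,0],"claw":0.15},{"slide":[0,0,0.1],"angular":[0,0,0],"claw":0.15},{"slide":[0,0,0.2],"angular":[0,0,0],"claw":0.15},{"slide":[0,0,0.28],"angular":[0,0,0],"claw":0.15},{"slide":[0,0,0.32],"angular":[0,0,0],"claw":0.15},{"slide":[0,0,0.36],"angular":[0,0,0],"claw":0.15},{"slide":[0,0,0.4],"angular":[0,0,0],"claw":0.15},{"slide":[0,0,0.4],"angular":[0,0,0],"claw":0.15}]'
python3 - <<'E'
from h import *
go(.480,.1824,.066,30)
T=pose(); im=shot("wrist"); ys,xs=np.mgrid[0:480,0:640]; P=by_depth(im,np.c_[xs.ravel(),ys.ravel()])
L=(P-T[:3,3])@T[:3,:3]; g=(abs(L[:,0])<.03)&(abs(L[:,1])<.045)&(P[:,2]>.119)
for s in (1,-1):
    k=g&(L[:,1]*s>0)&(L[:,2]>-.06); print(s,k.sum(),L[k].min(0),L[k].max(0))
E
```

```text
time: 6.4
position: [0.4798, 0.1814, 0.0953]
tool_rot: [-1.572, -2.719, 0.002]
ft_force: [-0.7, 0.1, 0.7]
grip_width: 0.571
grip_force: 0.0
slide [0.003 0.003 0.117] angular [-0.003 -0.    -0.002]
1 1394 [-0.0095  0.0248 -0.06  ] [ 0.0121  0.0375 -0.0238]
-1 1407 [-0.009  -0.0362 -0.06  ] [ 0.012  -0.0241 -0.0237]
```

```bash
python3 -m inch '[{"slide":[0.003,0.003,0.04],"angular":[0,0,0],"claw":0.15},{"slide":[0.003,0.003,0.08],"angular":[0,0,0],"claw":0.15},{"slide":[0.003,0.003,0.1],"angular":[0,0,0],"claw":0.15},{"slide":[0.003,0.003,0.115],"angular":[0,0,0],"claw":0.15},{"slide":[0.003,0.003,0.115],"angular":[0,0,0],"claw":0.15}]'
python3 -m inch '[{"slide":[0,0,0],"angular":[0,0,0],"claw":-0.2},{"slide":[0,0,0],"angular":[0,0,0],"claw":-0.4},{"slide":[0,0,0],"angular":[0,0,0],"claw":-0.6},{"slide":[0,0,0],"angular":[0,0,0],"claw":-0.6},{"slide":[0,0,0],"angular":[0,0,0],"claw":-0.6}]' 15
```

```text
time: 6.95
position: [0.4803, 0.1824, 0.0669]
tool_rot: [-1.572, -2.719, 0.002]
ft_force: [0.3, 0.3, 0.6]
grip_width: 0.579
grip_force: 0.0
time: 7.45
position: [0.4805, 0.1825, 0.0678]
tool_rot: [-1.572, -2.72, 0.0]
ft_force: [-2.2, -0.7, 2.8]
grip_width: 0.363
grip_force: 15.0
```

```bash
python3 -m inch '[{"slide":[0,0,-0.05],"angular":[0,0,0],"claw":-0.6},{"slide":[0,0,-0.15],"angular":[0,0,0],"claw":-0.6},{"slide":[0,0,-0.3],"angular":[0,0,0],"claw":-0.6},{"slide":[0,0,-0.45],"angular":[0,0,0],"claw":-0.6},{"slide":[0,0,-0.6],"angular":[0,0,0],"claw":-0.6},{"slide":[0,0,-0.6],"angular":[0,0,0],"claw":-0.6}]' 20
python3 - <<'E'
from h import *
t=shot("top"); ys,xs=np.mgrid[180:340,310:460]; P=by_depth(t,np.c_[xs.ravel(),ys.ravel()])
rim=P[(P[:,2]>.037)&(P[:,2]<.053)&(P[:,0]>.4)&(P[:,0]<.66)&(P[:,1]<-.03)&(P[:,1]>-.37)]
print("rim",rect(rim),np.percentile(rim[:,2],[5,50,95]))
q,_=pts(t,"tin","top",.035,.06); print("tin",rect(q))
w=shot("wrist"); r=ctrl.outline_of("square_lamp","wrist"); print([(x["confidence"],x["bbox"]) for x in r[:2]])
E
```

```text
time: 8.05
position: [0.4841, 0.1841, 0.2241]
tool_rot: [1.569, 2.715, 0.016]
ft_force: [0.7, -0.5, -1.5]
grip_width: 0.362
grip_force: 20.0
rim (array([ 0.5336, -0.1945]), array([180.9195, 263.4411]), 11.480674743652344) [0.0396 0.045  0.0488]
tin (array([ 0.487 , -0.1088]), array([47.4715, 47.1223]), 28.461742401123047)
[(0.9, [599.1, 55.9, 81.8, 111.7]), (0.86, [324.6, 302.0, 91.9, 190.8])]
```

```bash
python3 -c "
from h import *
go(.512,-.02,.2,21)"
```

```text
slide [-0.765 -0.293  0.066] angular [-0.004  0.     0.298]
```

```bash
python3 -m inch '[{"slide":[-0.05,-0.02,0],"angular":[0,0,0.05],"claw":-0.6},{"slide":[-0.15,-0.06,0.02],"angular":[0,0,0.1],"claw":-0.6},{"slide":[-0.3,-0.12,0.03],"angular":[0,0,0.15],"claw":-0.6},{"slide":[-0.45,-0.18,0.05],"angular":[0,0,0.2],"claw":-0.6},{"slide":[-0.6,-0.23,0.06],"angular":[0,0,0.25],"claw":-0.6},{"slide":[-0.75,-0.29,0.06],"angular":[0,0,0.3],"claw":-0.6}]' 20
python3 -c "
from h import *
go(.541,-.229,.12,11.5)"
```

```text
time: 8.85
position: [0.5104, -0.0206, 0.2012]
tool_rot: [-1.786, -2.583, 0.003]
ft_force: [1.3, 0.2, -2.6]
grip_width: 0.366
grip_force: 20.0
slide [-0.823 -0.179  0.325] angular [-0.004  0.001  0.306]
```

```bash
python3 -m inch '[{"slide":[-0.15,-0.03,0],"angular":[0,0,0.05],"claw":-0.6},{"slide":[-0.3,-0.06,0.02],"angular":[0,0,0.1],"claw":-0.6},{"slide":[-0.45,-0.1,0.08],"angular":[0,0,0.15],"claw":-0.6},{"slide":[-0.6,-0.13,0.16],"angular":[0,0,0.2],"claw":-0.6},{"slide":[-0.7,-0.15,0.24],"angular":[0,0,0.25],"claw":-0.6},{"slide":[-0.8,-0.175,0.3],"angular":[0,0,0.3],"claw":-0.6},{"slide":[-0.82,-0.18,0.32],"angular":[0,0,0.305],"claw":-0.6},{"slide":[-0.82,-0.18,0.32],"angular":[0,0,0.305],"claw":-0.6}]' 20
python3 - <<'E'
from h import *
go(.541,-.229,-.004,11.5)
im=shot("wrist"); save(im,"w4.png"); P,px=pts(im,"square_lamp","wrist",-.05,.25); print(len(P),np.percentile(P[:,2],[2,50,98]))
E
```

```text
time: 9.65
position: [0.5402, -0.2264, 0.1212]
tool_rot: [-1.986, -2.431, 0.004]
ft_force: [-0.2, -0.4, -2.1]
grip_width: 0.367
grip_force: 20.0
slide [-0.011  0.003  0.501] angular [-0.007 -0.     0.   ]
12795 [0.1448 0.1653 0.168 ]
```

View pics/w4.png

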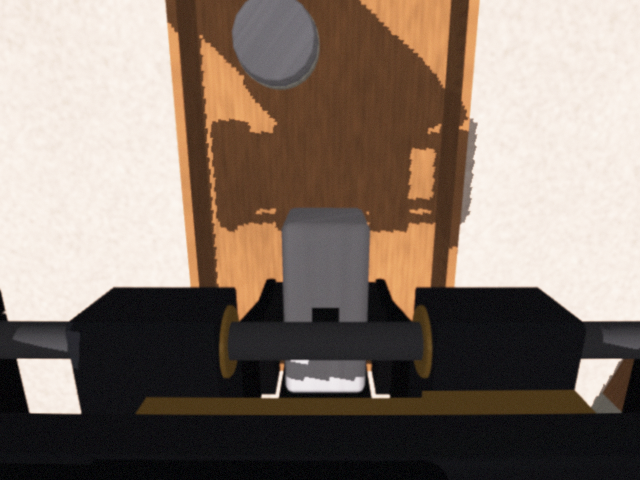

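```bash
python3 -m inch '[{"slide":[-0.005,0,0.1],"angular":[0,0,0],"claw":-0.6},{"slide":[-0.01,0,0.2],"angular":[0,0,0],"claw":-0.6},{"slide":[-0.01,0,0.3],"angular":[0,0,0],"claw":-0.6},{"slide":[-0.01,0,0.38],"angular":[0,0,0],"claw":-0.6},{"slide":[-0.01,0,0.43],"angular":[0,0,0],"claw":-0.6},{"slide":[-0.01,0,0.46],"angular":[0,0,0],"claw":-0.6},{"slide":[-0.01,0,0.47],"angular":[0,0,0],"claw":-0.6},{"slide":[-0.01,0,0.48],"angular":[0,0,0],"claw":-0.6},{"slide":[-0.01,0,0.48],"angular":[0,0,0],"claw":-0.6},{"slide":[-0.01,0,0.48],"angular":[0,0,0],"claw":-0.6}]' 20
python3 -m inch '[{"slide":[0,0,0.006],"angular":[0,0,0],"claw":-0.6},{"slide":[0,0,0.012],"angular":[0,0,0],"claw":-0.6},{"slide":[0,0,0.018],"angular":[0,0,0],"claw":-0.6},{"slide":[0,0,0.018],"angular":[0,0,0],"claw":-0.6}]' 20
```

```text
time: 10.75
position: [0.5438, -0.2262, 0.0033]
tool_rot: [1.981, 2.437, 0.001]
ft_force: [-0.2, -0.2, -2.7]
grip_width: 0.365
grip_force: 20.0
time: 11.15
position: [0.543, -0.2259, -0.0022]
tool_rot: [-1.981, -2.438, 0.0]
ft_force: [0.6, 0.2, -1.8]
grip_width: 0.364
grip_force: 20.0
```

```bash
python3 -m inch '[{"slide":[0,0,0.006],"angular":[0,0,0],"claw":-0.6},{"slide":[0,0,0.012],"angular":[0,0,0],"claw":-0.6},{"slide":[0,0,0.016],"angular":[0,0,0],"claw":-0.6},{"slide":[0,0,0.016],"angular":[0,0,0],"claw":-0.6}]' 20
```

```text
time: 11.55
position: [0.5433, -0.226, -0.006]
tool_rot: [-1.981, -2.438, -0.0]
ft_force: [0.6, -0.2, -0.8]
grip_width: 0.366
grip_force: 20.0
```

```bash
python3 -m inch '[{"slide":[0,0,0.004],"angular":[0,0,0],"claw":-0.6},{"slide":[0,0,0.006],"angular":[0,0,0],"claw":-0.6},{"slide":[0,0,0.006],"angular":[0,0,0],"claw":-0.6}]' 10
```

```text
time: 11.85
position: [0.5433, -0.226, -0.0062]
tool_rot: [-1.981, -2.438, -0.001]
ft_force: [-3.2, 2.0, 7.6]
grip_width: 0.366
grip_force: 10.0
```

Resting on the floor. Open gently and rise.

```bash
python3 -m inch '[{"slide":[0,0,-0.002],"angular":[0,0,0],"claw":-0.2},{"slide":[0,0,-0.002],"angular":[0,0,0],"claw":-0.1},{"slide":[0,0,-0.002],"angular":[0,0,0],"claw":0},{"slide":[0,0,-0.002],"angular":[0,0,0],"claw":0.15},{"slide":[0,0,-0.05],"angular":[0,0,0],"claw":0.15},{"slide":[0,0,-0.2],"angular":[0,0,0],"claw":0.15},{"slide":[0,0,-0.4],"angular":[0,0,0],"claw":0.15},{"slide":[0,0,-0.6],"angular":[0,0,0],"claw":0.15},{"slide":[0,0,-0.8],"angular":[0,0,0],"claw":0.15},{"slide":[0,0,-1],"angular":[0,0,0],"claw":0.15}]' 10
python3 - <<'E'
from h import *
im=shot("top"); 
r=ctrl.outline_of("square_lamp","top"); print([(x["confidence"],x["bbox"]) for x in r[:3]])
im=shot("wrist"); P,_=pts(im,"square_lamp","wrist",.02,.06); print("lamp in tray",rect(P),np.median(P[:,2]))
go(.53,.0,.29,5); go(.545,.11,.25,0)
E
```

```text
time: 12.85
position: [0.5428, -0.2262, 0.2457]
tool_rot: [1.982, 2.436, 0.001]
ft_force: [0.4, -0.2, -0.1]
grip_width: 0.575
grip_force: 0.0
[(0.78, [396.6, 254.3, 33.0, 19.3]), (0.76, [154.8, 219.3, 44.9, 22.5]), (0.19, [373.4, 261.7, 84.2, 86.2])]
lamp in tray (array([ 0.5465, -0.2359]), array([ 37.5386, 101.3908]), 10.490706443786621) 0.03875452205339347
slide [ 0.898  0.131 -0.182] angular [0.007 0.002 0.226]
slide [ 1.317  0.279 -0.022] angular [0.007 0.002 0.392]
```

```bash
python3 -m inch '[{"slide":[0.2,0.03,-0.05],"angular":[0,0,0.1],"claw":0.15},{"slide":[0.4,0.06,-0.1],"angular":[0,0,0.2],"claw":0.15},{"slide":[0.6,0.09,-0.15],"angular":[0,0,0.3],"claw":0.15},{"slide":[0.8,0.12,-0.18],"angular":[0,0,0.38],"claw":0.15},{"slide":[1,0.16,-0.2],"angular":[0,0,0.38],"claw":0.15},{"slide":[1,0.16,-0.2],"angular":[0,0,0.38],"claw":0.15}]'
python3 -m inch '[{"slide":[0.15,0,0],"angular":[0,0,0],"claw":-0.3},{"slide":[0.3,0,0],"angular":[0,0,0],"claw":-0.3},{"slide":[0.3,0,0],"angular":[0,0,0],"claw":-0.3}]'
cat > c.py <<'E'
from h import *
import sys
im=shot("wrist"); save(im,sys.argv[1])
ys,xs=np.mgrid[0:420,0:640]; px=np.c_[xs.ravel(),ys.ravel()]; P=by_depth(im,px)
def circ(Q):
    h=cv2.convexHull(Q[:,:2].astype(np.float32)*1000); return cv2.minEnclosingCircle(h)
near=np.hypot(P[:,0]-.571,P[:,1]-.2157)
pl=P[(P[:,2]>.1225)&(P[:,2]<.130)&(near<.042)]; c,r=circ(pl); print("plug",c,r,len(pl))
A=np.array(c)/1000
d=np.hypot(P[:,0]-A[0],P[:,1]-A[1])
h=P[(d>.060)&(d<.112)&(P[:,2]>.112)&(P[:,2]<.128)]
print("handle pts",len(h),"zmed",np.median(h[:,2]),"max r",np.max(np.hypot(*(h[:,:2]-A).T)))
v=np.median(h[:,:2],0)-A; a=np.degrees(np.arctan2(v[1],v[0])); print("handle angle from axis",a)
n,*_=cv2.fitLine(h[:,:2].astype(np.float32)*1000,cv2.DIST_HUBER,0,.01,.01)[0:2]; print("line dir",np.degrees(np.arctan2(n[1],n[0])), )
lid=(P[:,2]>.074)&(P[:,2]<.088)&(near<.22); print("lid rect",rect(P[lid]))
np.savez("last.npz",**{k:np.array(v) for k,v in im.items()})
E
python3 c.py w5.png
```

```text
time: 13.65
position: [0.53, 0.0353, 0.2912]
tool_rot: [-2.198, -2.239, 0.0]
ft_force: [-0.3, 0.6, -1.9]
grip_width: 0.578
grip_force: 0.0
time: 13.95
position: [0.529, 0.1085, 0.2902]
tool_rot: [-2.2, -2.237, 0.003]
ft_force: [0.3, -0.7, -0.4]
grip_width: 0.401
grip_force: 0.0
plug (571.5493774414062, 215.75747680664062) 33.87107849121094 5739
handle pts 872 zmed 0.12205842304960737 max r 0.10653462601817862
handle angle from axis -84.4030196029698Traceback (most recent call last):
  File "c.py", line 14, in <module>
    n,*_=cv2.fitLine(h[:,:2].astype(np.float32)*1000,cv2.DIST_HUBER,0,.01,.01)[0:2]; print("line dir",np.degrees(np.arctan2(n[1],n[0])), )
                                                                                                                            ~^^^
IndexError: index 1 is out of bounds for axis 0 with size 1
```

View pics/w5.png

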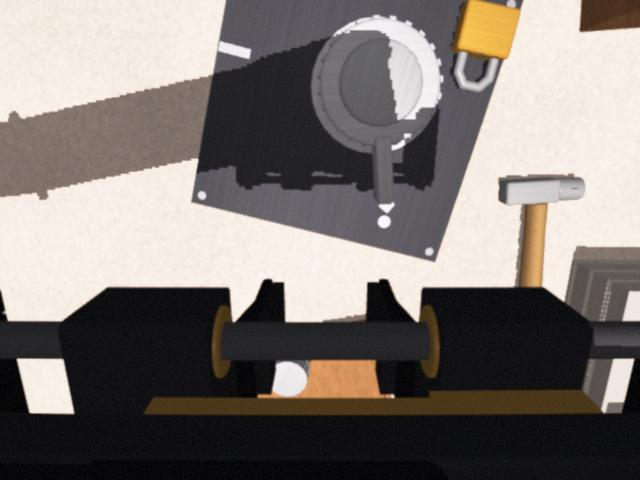

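```bash
cat > bar.py <<'E'
from h import *
import sys
im=dict(np.load("last.npz")); A=np.array([.5715,.2157])
g=cv2.cvtColor(im["color"],cv2.COLOR_RGB2GRAY); x,y=int(sys.argv[1]),int(sys.argv[2]); th=int(sys.argv[3])
m=np.zeros_like(g); m[y-22:y+23,x-26:x+27]=(g[y-22:y+23,x-26:x+27]>th)
n,l,st,ce=cv2.connectedComponentsWithStats(m); k=l[y,x]; print(st[k],ce[k])
ys,xs=np.nonzero(l==k); B=at_z(im,np.c_[xs,ys],.083)[:,:2]; b=B.mean(0)-A
print("bar",b+A,"r",np.hypot(*b),"ang",np.degrees(np.arctan2(b[1],b[0])),rect(B))
E
python3 bar.py 235 49 150
python3 - <<'E'
from h import *
im=dict(np.load("last.npz")); A=np.array([.5715,.2157])
tip=at_z(im,[[386,209],[384,221]],.122)[0,:2]-A; dot=at_z(im,[[384,221.5]],.081)[0,:2]-A
for v in (tip,dot): print(np.hypot(*v),np.degrees(np.arctan2(v[1],v[0])))
c=at_z(im,[[202,195],[429,251]],.08); v=c[1]-c[0]; print("front-right->back-right screws yaw",np.degrees(np.arctan2(v[1],v[0])))
E
```

```text
[ 209   27   53   29 1445] [235.528   40.1522]
bar [0.3491 0.2741] r 0.22997034597268828 ang 165.29779157557707 (array([0.3485, 0.2737]), array([47.0157, 23.494 ]), 24.08640480041504)
0.03893154765971725 -160.24580512118158
0.037885916141951095 -127.7789336289086
front-right->back-right screws yaw 12.048115823447896
```

```bash
sed -i 's/^n,\*_=.*/n=cv2.fitLine(h[:,:2].astype(np.float32)*1000,cv2.DIST_HUBER,0,.01,.01).ravel(); print("line dir",np.degrees(np.arctan2(n[1],n[0])),"offset of line from axis",np.cross(n[:2],n[2:4]-A*1000))/' c.py
python3 c.py w5.png
python3 bar.py 235 49 150
python3 - <<'E'
from h import *
im=dict(np.load("last.npz")); A=np.array([.5715,.2157])
tip=at_z(im,[[386,209],[384,221]],.122)[0,:2]-A; dot=at_z(im,[[384,221.5]],.081)[0,:2]-A
for v in (tip,dot): print(np.hypot(*v),np.degrees(np.arctan2(v[1],v[0])))
c=at_z(im,[[202,195],[429,251]],.08); v=c[1]-c[0]; print("screws yaw",np.degrees(np.arctan2(v[1],v[0])))
E
```

```text
plug (571.277099609375, 215.92247009277344) 33.8041877746582 5808
handle pts 882 zmed 0.12205342783623752 max r 0.10645787335826613
handle angle from axis -84.21143349219648
line dir -83.61234 offset of line from axis -1.036422501729703
lid rect (array([0.5462, 0.1965]), array([242.1204, 251.445 ]), 76.75389099121094)
[209  27  41  45 640] [223.2703  44.725 ]
bar [0.4376 0.2455] r 0.13720432757969625 ang 167.4525122523825 (array([0.4424, 0.241 ]), array([36.6051, 35.2578]), 86.6965560913086)
0.10810803721305484 -84.34562281793988
0.12923760573343426 -83.1256414428897
screws yaw -13.492368515684728c.py:14: DeprecationWarning: Arrays of 2-dimensional vectors are deprecated. Use arrays of 3-dimensional vectors instead. (deprecated in NumPy 2.0)
  n=cv2.fitLine(h[:,:2].astype(np.float32)*1000,cv2.DIST_HUBER,0,.01,.01).ravel(); print("line dir",np.degrees(np.arctan2(n[1],n[0])),"offset of line from axis",np.cross(n[:2],n[2:4]-A*1000))
```

```bash
python3 -c "
from h import *
print(ctrl.get_state()['joint_positions'])
go(.5807,.1312,.16,6.3);go(.5807,.1312,.073,6.3)"
```

```text
[-0.6792  0.0523  0.4606  1.592  -0.0221  1.506  -0.2086]
slide [0.115 0.206 0.523] angular [-0.006  0.003 -0.193]
slide [0.115 0.207 0.871] angular [-0.006  0.003 -0.193]
```

```bash
python3 -m inch '[{"slide":[0.05,0.1,0.15],"angular":[0,0,-0.1],"claw":-0.1},{"slide":[0.11,0.2,0.3],"angular":[0,0,-0.19],"claw":-0.1},{"slide":[0.115,0.207,0.45],"angular":[0,0,-0.19],"claw":-0.1},{"slide":[0.115,0.207,0.55],"angular":[0,0,-0.19],"claw":-0.1},{"slide":[0.115,0.207,0.65],"angular":[0,0,-0.19],"claw":-0.1},{"slide":[0.115,0.207,0.75],"angular":[0,0,-0.19],"claw":-0.1},{"slide":[0.115,0.207,0.82],"angular":[0,0,-0.19],"claw":-0.1},{"slide":[0.115,0.207,0.86],"angular":[0,0,-0.19],"claw":-0.1},{"slide":[0.115,0.207,0.87],"angular":[0,0,-0.19],"claw":-0.1},{"slide":[0.115,0.207,0.87],"angular":[0,0,-0.19],"claw":-0.1}]'
python3 -m inch '[{"slide":[0,0,0],"angular":[0,0,0],"claw":-0.4},{"slide":[0,0,0],"angular":[0,0,0],"claw":-0.6},{"slide":[0,0,0],"angular":[0,0,0],"claw":-0.9},{"slide":[0,0,0],"angular":[0,0,0],"claw":-0.9},{"slide":[0,0,0],"angular":[0,0,0],"claw":-0.9}]' 15
```

```text
time: 15.05
position: [0.5825, 0.1301, 0.0752]
tool_rot: [2.101, 2.335, -0.0]
ft_force: [-0.6, 0.2, 0.3]
grip_width: 0.449
grip_force: 0.0
time: 15.55
position: [0.5811, 0.1309, 0.0755]
tool_rot: [-2.098, -2.336, 0.003]
ft_force: [-5.4, -0.9, 6.5]
grip_width: 0.16
grip_force: 15.0
```

```bash
python3 -m inch '[{"slide":[0.0005,-0.018,0],"angular":[0,0,0.1],"claw":-0.9},{"slide":[0.002,-0.0355,0],"angular":[0,0,0.2],"claw":-0.9},{"slide":[0.004,-0.053,0],"angular":[0,0,0.3],"claw":-0.9},{"slide":[0.007,-0.071,0],"angular":[0,0,0.4],"claw":-0.9},{"slide":[0.0115,-0.088,0],"angular":[0,0,0.5],"claw":-0.9},{"slide":[0.0165,-0.105,0],"angular":[0,0,0.6],"claw":-0.9},{"slide":[0.0225,-0.122,0],"angular":[0,0,0.7],"claw":-0.9},{"slide":[0.0295,-0.138,0],"angular":[0,0,0.8],"claw":-0.9},{"slide":[0.037,-0.154,0],"angular":[0,0,0.9],"claw":-0.9},{"slide":[0.0455,-0.17,0],"angular":[0,0,1],"claw":-0.9}]' 20
python3 - <<'E'
from h import *
T=pose(); v=T[:2,3]-[.5715,.2157]; print("r",np.hypot(*v),"ang",np.degrees(np.arctan2(v[1],v[0])),"yaw y",np.degrees(np.arctan2(T[1,1],T[0,1])))
E
```

```text
time: 16.55
position: [0.5384, 0.1369, 0.0755]
tool_rot: [2.634, 1.711, -0.002]
ft_force: [-2.1, -2.5, 4.3]
grip_width: 0.162
grip_force: 20.2
r 0.0854837095202228 ang -112.76907606649489 yaw y -23.994441646704058
```

Forces are low; continue.

```bash
python3 -m inch '[{"slide":[0.0005,-0.018,0],"angular":[0,0,0.1],"claw":-0.9},{"slide":[0.002,-0.0355,0],"angular":[0,0,0.2],"claw":-0.9},{"slide":[0.004,-0.053,0],"angular":[0,0,0.3],"claw":-0.9},{"slide":[0.007,-0.071,0],"angular":[0,0,0.4],"claw":-0.9},{"slide":[0.0115,-0.088,0],"angular":[0,0,0.5],"claw":-0.9},{"slide":[0.0165,-0.105,0],"angular":[0,0,0.6],"claw":-0.9},{"slide":[0.0225,-0.122,0],"angular":[0,0,0.7],"claw":-0.9},{"slide":[0.0295,-0.138,0],"angular":[0,0,0.8],"claw":-0.9},{"slide":[0.037,-0.154,0],"angular":[0,0,0.9],"claw":-0.9},{"slide":[0.0455,-0.17,0],"angular":[0,0,1],"claw":-0.9}]' 20
python3 -m inch '[{"slide":[0.0005,-0.018,0],"angular":[0,0,0.1],"claw":-0.9},{"slide":[0.002,-0.0355,0],"angular":[0,0,0.2],"claw":-0.9},{"slide":[0.004,-0.053,0],"angular":[0,0,0.3],"claw":-0.9},{"slide":[0.007,-0.071,0],"angular":[0,0,0.4],"claw":-0.9},{"slide":[0.0115,-0.088,0],"angular":[0,0,0.5],"claw":-0.9},{"slide":[0.0165,-0.105,0],"angular":[0,0,0.6],"claw":-0.9},{"slide":[0.0225,-0.122,0],"angular":[0,0,0.7],"claw":-0.9},{"slide":[0.0295,-0.138,0],"angular":[0,0,0.8],"claw":-0.9},{"slide":[0.037,-0.154,0],"angular":[0,0,0.9],"claw":-0.9},{"slide":[0.0455,-0.17,0],"angular":[0,0,1],"claw":-0.9}]' 20
python3 - <<'E'
from h import *
T=pose(); v=T[:2,3]-[.5715,.2157]; print("r",np.hypot(*v),"ang",np.degrees(np.arctan2(v[1],v[0])),"yaw y",np.degrees(np.arctan2(T[1,1],T[0,1])))
print(ctrl.get_state()['joint_positions'])
E
```

```text
time: 17.55
position: [0.5031, 0.1643, 0.0755]
tool_rot: [2.987, 0.97, -0.005]
ft_force: [-5.9, -3.7, 7.0]
grip_width: 0.158
grip_force: 20.1
time: 18.55
position: [0.4865, 0.2061, 0.0754]
tool_rot: [3.137, 0.164, -0.007]
ft_force: [-7.9, -2.5, 8.9]
grip_width: 0.156
grip_force: 20.0
r 0.08554393671830383 ang -173.57101232542087 yaw y -84.01694453883498
[-0.9729  0.1813  0.5754  1.9166 -0.1129  1.0797 -1.8176]
```

```bash
python3 -m inch '[{"slide":[0.0005,-0.018,0],"angular":[0,0,0.1],"claw":-0.9},{"slide":[0.002,-0.0355,0],"angular":[0,0,0.2],"claw":-0.9},{"slide":[0.004,-0.053,0],"angular":[0,0,0.3],"claw":-0.9},{"slide":[0.007,-0.071,0],"angular":[0,0,0.4],"claw":-0.9},{"slide":[0.0115,-0.088,0],"angular":[0,0,0.5],"claw":-0.9},{"slide":[0.0165,-0.105,0],"angular":[0,0,0.6],"claw":-0.9},{"slide":[0.0185,-0.111,0],"angular":[0,0,0.635],"claw":-0.9},{"slide":[0.0185,-0.111,0],"angular":[0,0,0.635],"claw":-0.9},{"slide":[0.0185,-0.111,0],"angular":[0,0,0.635],"claw":-0.9}]' 20
cat > f.py <<'E'
from h import *
T=pose(); A=np.array([.5715,.2157]); v=T[:2,3]-A; print("r",np.hypot(*v),"ang",np.degrees(np.arctan2(v[1],v[0]))%360,"yaw y",np.degrees(np.arctan2(T[1,1],T[0,1])))
E
python3 f.py; python3 c.py w6.png 2>/dev/null
```

```text
time: 19.45
position: [0.4882, 0.2349, 0.0754]
tool_rot: [3.121, -0.355, -0.007]
ft_force: [-8.2, -0.9, 8.6]
grip_width: 0.16
grip_force: 20.0
r 0.08543361852362753 ang 167.03733164488483 yaw y -102.96834398202317
plug (571.2263793945312, 215.9148406982422) 34.05817794799805 34806
handle pts 3604 zmed 0.12200336543692315 max r 0.10689802981727818
handle angle from axis 166.34173683868875
line dir -13.475961 offset of line from axis -0.4661692162453619
lid rect (array([0.5139, 0.2088]), array([252.072 , 183.6186]), 76.77263641357422)
```

View pics/w6.png

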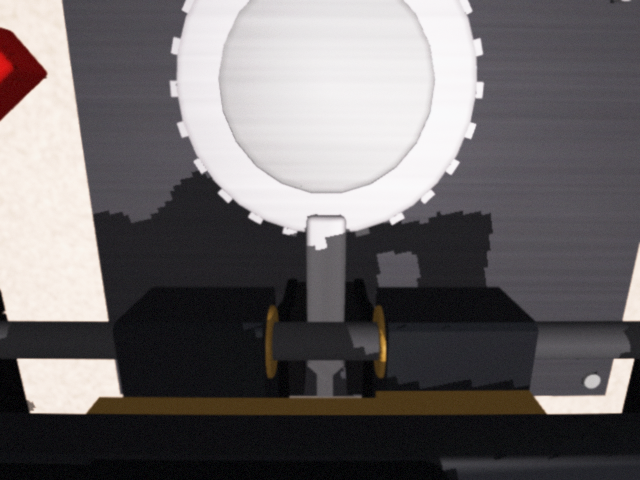

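```bash
python3 -m inch '[{"slide":[0,0,0],"angular":[0,0,0],"claw":-0.6},{"slide":[0,0,0],"angular":[0,0,0],"claw":-0.4},{"slide":[0,0,0],"angular":[0,0,0],"claw":-0.1},{"slide":[0,0,0],"angular":[0,0,0],"claw":-0.1},{"slide":[0,0,-0.1],"angular":[0,0,0],"claw":-0.1},{"slide":[0,0,-0.25],"angular":[0,0,0],"claw":-0.1},{"slide":[0,0,-0.4],"angular":[0,0,0],"claw":-0.1},{"slide":[-0.15,0,-0.55],"angular":[0,0,0],"claw":-0.1},{"slide":[-0.2,0,-0.6],"angular":[0,0,0],"claw":-0.1},{"slide":[-0.2,0,-0.6],"angular":[0,0,0],"claw":-0.1}]' 20
python3 c.py w7.png 2>/dev/null
```

```text
time: 20.5
position: [0.4416, 0.2479, 0.2277]
tool_rot: [-3.117, 0.349, -0.004]
ft_force: [-0.7, 0.2, -0.8]
grip_width: 0.449
grip_force: 0.0
plug (571.3223876953125, 216.01466369628906) 33.883506774902344 7380
handle pts 1304 zmed 0.12205121509991473 max r 0.10678555005953856
handle angle from axis 166.89302848512537
line dir -13.053854 offset of line from axis -0.22421448369095742
lid rect (array([0.51  , 0.2095]), array([251.7002, 175.6803]), 77.00971221923828)
```

View pics/w7.png

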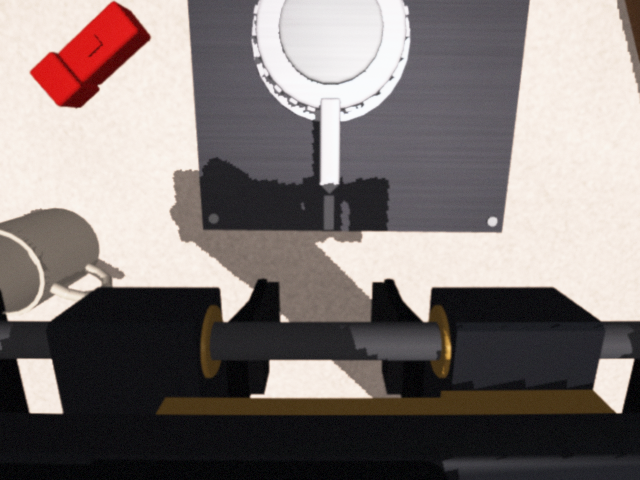

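Run:
```python
from h import *
im=dict(np.load("last.npz")); A=np.array([.5713,.216])
def ang(p,z):
    v=at_z(im,[p],z)[0,:2]-A; return np.hypot(*v),np.degrees(np.arctan2(v[1],v[0]))
print("bar",ang([329,212],.083),"tip",ang([330,190],.122))
g=cv2.cvtColor(im["color"],cv2.COLOR_RGB2GRAY)
for r in (205,210,215,220): print(r,g[r,316:342])
c=at_z(im,[[213,218],[492,221.5]],.08); v=c[0]-c[1]; print("front screws: yaw",np.degrees(np.arctan2(v[1],v[0]))-90)
t=shot("top"); P,_=pts(t,"square_lamp","top",.02,.06); 
for k in (0,1): P,_=pts(t,"square_lamp","top",.02,.06,k); print("lamp",rect(P) if len(P) else None)
```

```text
bar (np.float64(0.1284429333513491), np.float64(166.99575725456262)) tip (np.float64(0.10453359040577218), np.float64(167.21779503626442))
205 [37 35 36 33 35 33 39 58 84 94 96 98 98 96 97 97 94 81 48 34 35 29 35 35
 64 84]
210 [37 32 37 34 33 33 43 59 79 97 95 96 99 95 97 98 98 79 54 37 35 35 29 36
 40 57]
215 [34 39 37 32 31 34 41 57 82 93 99 99 98 98 95 99 96 77 44 36 35 36 33 42
 61 91]
220 [35 36 34 35 35 37 38 60 82 93 97 94 96 94 93 95 95 77 50 34 33 37 37 35
 40 59]
front screws: yaw -13.450348370100798
lamp (array([ 0.5455, -0.2335]), array([ 38.2148, 101.7687]), 13.945059776306152)
lamp (array([0.6271, 0.4083]), array([33.9599, 67.737 ]), 21.724044799804688)
```

```bash
python3 -c "
from bench import ctrl
print(ctrl.close_job())"
```

```text
the job is handed in; nothing more can be done
None
```

The lamp is lying in the free part of the tray, the collar handle measured within about 0.3° of the locked mark, and the job was handed in at about 20.6 s with the gripper clear of everything; the first grasp closed above the lamp without touching it because the fingertips sit about 31 mm higher than stated.

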